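Hold a clear resin test prism in the light path of the inspection bench

TASK

Inspect the tall clear resin prism on the little light bench: first slide the lamp's shutter fully open, then lift the prism out of the rack, gripping it by its two narrow frosted end faces only and never touching the broad polished faces with the fingers. Hold it upright and still in the light path, about midway between lamp and screen, with its polished faces square to the beam and the beam passing through its middle. Finish while still holding it there, touching nothing but the gripper, and leave everything else on the table where it is.

Things in the scene. Friction and masses are not known exactly. Their poses are not given: they have to be found in the camera images.
- prism_center (a point): centre (half-way up) of the tall clear prism, 66 g, tallest piece in the rack: 44 mm wide along x, 20 mm thick along y, 75 mm tall along z. The two narrow ends (20 x 75 mm, facing -x and +x, 5 mm whitish layers, 44 mm apart outside) are frosted: grip these. The broad sides (facing -y and +y) are clear and polished; light passes along y. Stands upright in a rack pocket, bottom 8 mm above the table
- rack: fixed wooden rack, 85 mm along x, 205 mm along y, 20 mm high; origin under its centre; pockets 12 mm deep at y = -65, 0, +65 mm, each 47 mm along x, 23 mm along y, hold in any order the tall prism, short prism and plaster piece, their x axes along the rack's x. The rack's -x and +x sides are free for fingers
- light_bench: fixed light bench: base 110 mm along x, from y = -125 to +195 mm, 18 mm high with its rail; origin on the table below the middle of the light path. Grey lamp box at the +y end (x -35 to 35, y 90 to 180 mm, top at 140 mm), its round lens facing -y; white screen with a ring mark (85 mm wide, top at 153 mm, front face at y = -92 mm) at the -y end
- beam (a point): middle of the light path, half-way between lamp and screen, 110 mm above the table; the beam, 16 mm across, runs along this frame's y from the lens (+y) to the ring mark on the screen (-y); z is up. Free space: 75 mm either way along y, and 90 mm down to the rail
- shutter (a joint): slide of the shutter plate in front of the lamp's lens, m: 0 = shut, 0.030 = fully open, at its stop. It starts shut or nearly so, opens along the light bench's +x (away from the robot), with about 1.5 N of friction and no spring, and stays where it is left
- shutter_tab (a point): centre of the top of the shutter's black tab, a 12 x 12 mm upright post that moves with the shutter and ends 175 mm above the table; above the lamp box's top (140 mm) it is free all round, so it can be pushed along the light bench's +x or pinched from above
- prism: the same tall prism, origin at the centre of its underside, axes as at its centre
- short_prism: bystander: clear resin prism of the same plan but only 40 mm tall, in a rack pocket; origin at its underside
- plaster_piece: bystander: white stepped plaster piece, 44 x 20 mm in plan, 54 mm tall, in a rack pocket; origin at its underside
- brush: bystander: paint brush lying on the table near the robot, left
- spatula: bystander: spatula lying on the table near the robot, right
- tin: bystander: closed tin, 74 mm across, 100 mm tall, at the far side of the table; origin at its underside
- jar: bystander: amber jar, 60 mm across, 75 mm tall, at the far side of the table; origin at its underside
- pliers: bystander: pliers with orange handles lying at the far side of the table
Mind the look-alikes: they are no part of the job. Of the things shaped like the rack, the wooden one is meant.

How it is judged:
By the outcome, as a careful person would: the job done as asked, in the order asked, and still so for the second after the job is handed in, while the arm keeps its last pose, push and grip.
It also fails if it takes over 54 s, if anything falls off the work surface, if the arm or the gripper's body presses on something with over 40 N, if the wrist force passes 120 N, or if a joint passes its speed limit or range.

ROBOT

A 6-joint arm with a two-finger parallel gripper is mounted at the origin on the work surface. World frame = base frame: x ahead of the robot, y to its left, z up, the work surface at z = 0. Lengths are in m, angles in degrees, forces in N, time in s.
With the tool pointing down it reaches from about 0.25 to 0.725 m from the base axis. Payload 9.7 kg.
Tool frame: the origin (TCP) lies at the very end of the fingers, on their centre line; the grasp point (between the pads) lies 19 mm behind it; z points along the fingers, y is the line along which they close (so a half turn about z gives the same grasp; the last joint's range is limited). The gripper opens to 85 mm and grips with 20 to 120 N. Pads are 22 mm wide; open, the fingers measure 114 mm over their backs; the gripper's body (76 mm by 85 mm) begins 54 mm behind the grasp point. The pads swing forward as they close: fully open they stand 13 mm farther back than shut.
Start: joints at [70.989, 4.979, 10.078, 95.1, 0, 90], TCP at [0.179, 0.52, 0.231] pointing down, gripper open.
Joint ranges: [-179.16, 179.16], [-48.56, 103.87], [-65.8, 70.77], [-126.05, 130.52], [-82.76, 87.17], [-180, 180]. Speed limits (degrees/s): [127.2, 127.2, 147.25, 180, 180, 180].

INTERFACE

Orientations are given as [roll, pitch, yaw] about the fixed x, y, z axes, in that order (R = Rz(yaw) Ry(pitch) Rx(roll)).
In Python, from workcell import telemetry, optics, workorder gives the robot as it stands.
- The arm moves only by the shell command python3 -m handwheel 'ROWS' [FORCE]. ROWS is JSON, a list of rows, each an object of numbers: "tx", "ty", "tz": the shift along the tool's x, y, z in m; "ax", "ay", "az": the turn, a rotation vector about the tool's x, y, z in degrees; "jaw": the gripper command: -1 is shut, 1 is fully open, values between are in proportion. A call has exactly 10 rows; each row shifts and turns the commanded pose from where the row before left it, along the tool's axes as they then stand; what a row does not reach is not made up. A row lasts 1/8 s, in which the tool goes at most 62.5 mm and 10.7 degrees, less where a joint would pass 70% of its speed; a pose out of reach is approached as far as the arm can. A call is refused whole if a number of a shift passes 0.0625 or a number of a turn 10.7, either way. A call with a gripper value outside its range is refused whole. The fingers move at their own pace and stop on an object; FORCE is the grip in N (left out, the last holds). Time passes only in rows, so rows that do not move let the fingers close, or fill a call up. It gives the time, the measured TCP pose, the force, the opening and the grip force at its end, in the units of the state.
- telemetry.get_obs(): the state, without advancing time (a new reading comes with each control period).
- optics.camera(name): name is "scene" or "top" or "wrist"; returns a dict with "color" (400x640x3 uint8, red, green, blue), "K" (3x3 intrinsics, pixels), "extrinsics" (4x4, takes a point from camera to world coordinates); the wrist camera has in their place "mount" (4x4, takes a point from camera to tool coordinates, whose origin is the TCP and whose axes are the flange's). Camera axes: x right, y down, z forward; pixel columns grow to the right and rows downward; lengths in m; the calibration is good to about 2 mm. A picture is of the moment at which its call begins: read the wrist's pose just before it. There is no depth.
- workorder.job_done(): hands the job in; it is judged then, once.
The state is a dict: "time": time; "q": joint angles; "qd": joint speeds; "joint_efforts": joint torques, N m; "ee_pos": TCP position; "tcp_rot": TCP orientation; "wrist_force": force on the tool from outside, world axes, zero at the start; "torque": the same for the moment, N m; "opening": finger opening in m; "grasp_force": force on a finger pad.
Only numpy, scipy, OpenCV 4.12 (cv2) and the standard library are available. Lean on these libraries where they do the work, as an engineer would, in place of code of your own. Each camera call takes 0.05 s, during which the arm holds its last target. There are 200 camera calls.

## Working session

There is one attempt and no reset: what is moved stays moved. The work goes in short steps, Python scripts to look and compute and a shell command to move; the robot and the scene stay as the last step left them, time stands still between calls to the robot, and variables do not carry over. Pictures are saved under pics/ and viewed, at most 10 in all, crops included, and the job is handed in when it is done.

```bash
mkdir -p pics; ls
cat > h.py <<'E'
import numpy as np, cv2
from scipy.spatial.transform import Rotation as R
from workcell import telemetry, optics, workorder
def snap(n,f):
    o=telemetry.get_obs(); c=optics.camera(n)
    if n=="wrist":
        T=np.eye(4);T[:3,:3]=R.from_euler('xyz',o['tcp_rot'],degrees=True).as_matrix();T[:3,3]=o['ee_pos']
        E=T@np.array(c['mount'])
    else: E=np.array(c['extrinsics'])
    cv2.imwrite(f'pics/{f}.png',c['color'][:,:,::-1]); np.savez(f'pics/{f}.npz',K=c['K'],E=E)
    return c
def px2w(f,u,v,z):
    d=np.load(f'pics/{f}.npz'); r=d['E'][:3,:3]@np.linalg.solve(d['K'],[u,v,1.]); o=d['E'][:3,3]
    return o+r*(z-o[2])/r[2]
def w2px(f,p):
    d=np.load(f'pics/{f}.npz'); q=d['K']@(d['E'][:3,:3].T@(np.array(p)-d['E'][:3,3])); return q[:2]/q[2]
E
python3 - <<'E'
from h import *
o=telemetry.get_obs();print(o)
for n in("top","scene"):
    snap(n,n);d=np.load(f'pics/{n}.npz');print(d['K'].round(1),d['E'].round(3))
E
```

```text
pics
{'time': 0.0, 'q': array([7.09911954e+01, 5.00920029e+00, 1.00328811e+01, 9.50966870e+01,
       4.48039070e-03, 8.99998330e+01]), 'qd': array([-0.0133808 ,  0.04193735,  0.07092291, -0.06273417,  0.04411907,
       -0.0342727 ]), 'joint_efforts': array([ 2.36086606e-03, -5.20382273e+01,  4.64810729e+01,  1.63963909e-02,
       -2.67964765e-05, -1.22708244e-05]), 'ee_pos': array([0.17904974, 0.51980714, 0.23058719]), 'tcp_rot': array([-1.79926994e+02, -4.48059991e-03,  1.60991357e+02]), 'wrist_force': array([-0.57679187, -0.05840201, -0.12776135]), 'torque': array([-0.00949737,  0.06648647, -0.00863494]), 'grasp_force': 0.0, 'opening': 0.08521363858530864}
[[483.9   0.  325.1]
 [  0.  483.9 208.5]
 [  0.    0.    1. ]] [[ 1.00e-02 -9.83e-01  1.85e-01  3.04e-01]
 [-1.00e+00 -1.00e-02  1.00e-03 -5.00e-03]
 [ 1.00e-03 -1.85e-01 -9.83e-01  1.52e+00]
 [ 0.00e+00  0.00e+00  0.00e+00  1.00e+00]]
[[389.2   0.  319.4]
 [  0.  389.2 195.5]
 [  0.    0.    1. ]] [[ 0.108  0.766 -0.633  1.112]
 [ 0.994 -0.075  0.078 -0.074]
 [ 0.012 -0.638 -0.77   0.784]
 [ 0.     0.     0.     1.   ]]
```

View pics/top.png

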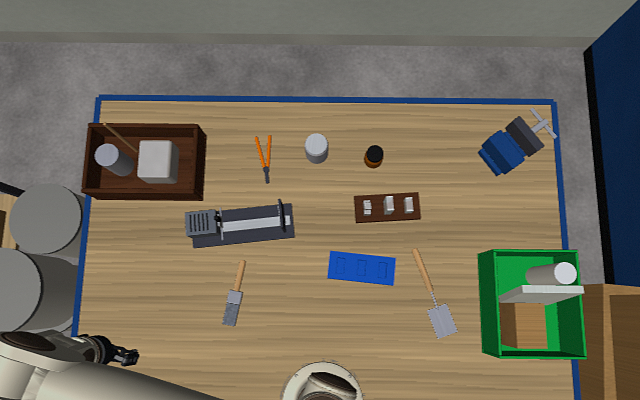

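View pics/scene.png

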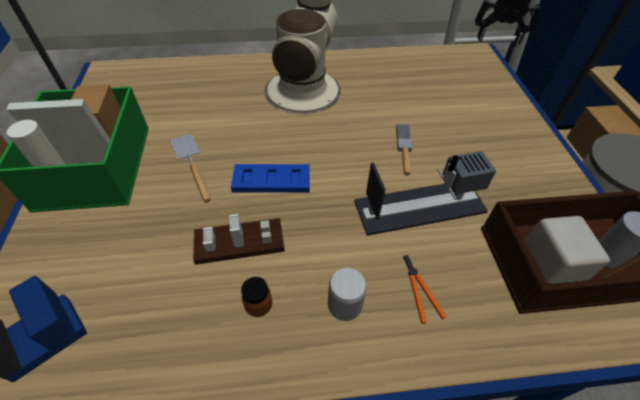

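The top view shows the wooden rack around (387,207), with the tall prism in its middle pocket at (389,204). The light bench is at about (240,225), lamp on the left and screen on the right. I'll enlarge these.

Run:
```python
from h import *
t=cv2.imread('pics/top.png');s=cv2.imread('pics/scene.png')
f=lambda i,x,y,w,h,W,H:cv2.resize(i[y:y+h,x:x+w],(W,H),interpolation=cv2.INTER_CUBIC)
a=f(t,180,190,125,62,500,248) #x4
b=f(t,350,185,75,45,300,180) #x4
c=f(s,345,145,145,90,580,360) #x4
m=np.zeros((600,800,3),np.uint8)
m[:248,:500]=a;m[:180,500:]=b;m[240:,:][:360,:580]=c
m[200:200+220,580:800]=f(s,190,208,55,55,220,220)
cv2.imwrite('pics/m1.png',m)
for u,v in((355,195.5),(418,192.5),(420,220),(356,223)):print(px2w('top',u,v,.02).round(4))
```

```text
[ 0.63   -0.0975  0.02  ]
[ 0.6419 -0.2974  0.02  ]
[ 0.5535 -0.3015  0.02  ]
[ 0.5418 -0.1005  0.02  ]
```

View pics/m1.png

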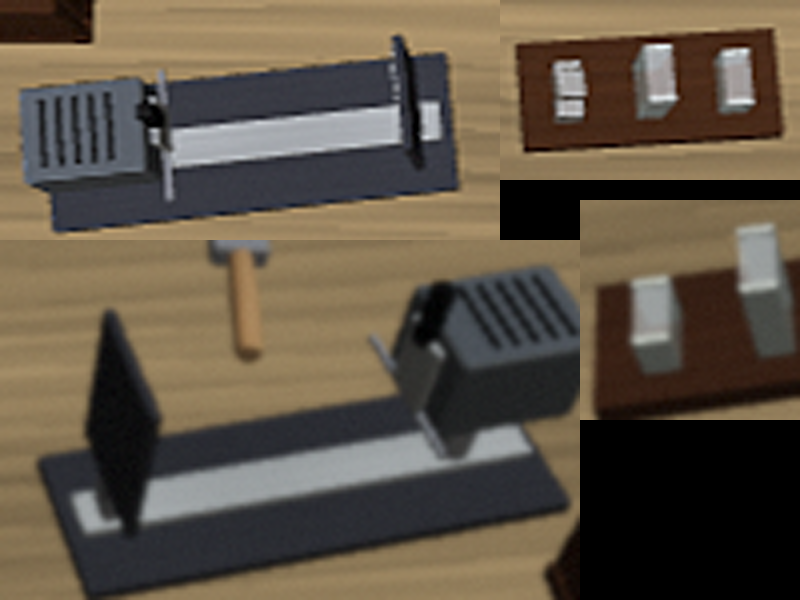

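The montage shows the bench base corners at about (446,53), (459,189) and (53,232). The lamp top corners are at (22,90), (141,78) and (150,178), and the black tab top is near (150,108). The tall prism is in the middle pocket, its top face at about (655,70). Next I'll fit the poses.

```bash
cat >> h.py <<'E'
from scipy.optimize import least_squares
def fit(name,obs,x0):
    "obs: (model xyz, u, v); pose x,y,yaw(deg)"
    M=np.array([o[0] for o in obs]);P=np.array([o[1:] for o in obs])
    def res(x):
        W=R.from_euler('z',x[2],degrees=True).apply(M)+[x[0],x[1],0]
        return np.concatenate([w2px(name,w)-p for w,p in zip(W,P)])
    s=least_squares(res,x0,x_scale=[.01,.01,1]);return s.x,s.fun.reshape(-1,2).round(1)
E
python3 - <<'E'
from h import *
a=lambda x,y:(180+x/4-.4,190+y/4-.4)
b=lambda x,y:(350+(x-500)/4-.4,185+y/4-.4)
zb=.014
o=[((.055,-.125,zb),*a(446,53)),((-.055,-.125,zb),*a(459,189)),((-.055,.195,zb),*a(53,232)),
((.035,.18,.14),*a(22,90)),((.035,.09,.14),*a(141,78)),((-.035,.09,.14),*a(150,178))]
x,r=fit('top',o,[.5,.3,5]);print(x.round(4),r.tolist())
Rb=R.from_euler('z',x[2],degrees=True)
print('beam',Rb.apply([0,0,.11])+[x[0],x[1],0])
t=px2w('top',*a(150,108),.175);print('tab',t,'bench',Rb.inv().apply(t-[x[0],x[1],0]))
o=[((.0425,.1025,.02),*b(516,44)),((.0425,-.1025,.02),*b(773,30)),((-.0425,-.1025,.02),*b(783,137)),((-.0425,.1025,.02),*b(525,151))]
x,r=fit('top',o,[.58,-.2,5]);print(x.round(4),r.tolist())
E
```

```text
[0.5355 0.2215 6.8751] [[0.3, 0.1], [0.4, 0.3], [-0.2, 0.7], [-0.8, 0.3], [0.5, -0.1], [-0.1, -1.3]]
beam [0.53551365 0.22152851 0.11      ]
tab [0.53139296 0.30082281 0.175     ] bench [0.00540088 0.0792174  0.175     ]
[ 0.5935 -0.1982  3.8497] [[0.0, 0.2], [0.2, 0.1], [0.2, -0.2], [-0.4, -0.1]]
```

```bash
python3 -m handwheel '[{"tx":-0.051,"ty":-0.016,"jaw":-1},{"tx":-0.051,"ty":-0.016,"jaw":-1},{"tx":-0.051,"ty":-0.016,"jaw":-1},{"tx":-0.051,"ty":-0.016,"jaw":-1},{"tx":-0.051,"ty":-0.016,"jaw":-1},{"tx":-0.051,"ty":-0.016,"jaw":-1},{"tx":-0.051,"ty":-0.016,"jaw":-1},{"az":10.6,"jaw":-1},{"az":10.6,"jaw":-1},{"az":10.6,"jaw":-1}]' 30
python3 -m handwheel '[{"az":10.6,"jaw":-1},{"az":10.6,"jaw":-1},{"az":10.6,"jaw":-1},{"jaw":-1},{"jaw":-1},{"jaw":-1},{"jaw":-1},{"jaw":-1},{"jaw":-1},{"jaw":-1}]'
python3 - <<'E'
from h import *
snap('wrist','w1');print(telemetry.get_obs()['q'].round(1))
print('tab',w2px('w1',[.5314,.3008,.175]),'tcp',w2px('w1',telemetry.get_obs()['ee_pos']))
E
```

```text
[71.   5.  10.  95.1  0.  90. ]
tab [240.79242863 555.05259297] tcp [323.16997231 254.45789824]$[0]: bad value
$[0]: bad value
```

View pics/w1.png

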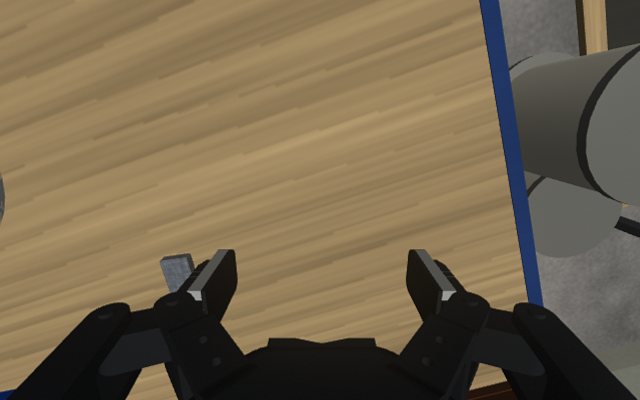

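The wrist view shows only table and the open fingers at the bottom, since the arm did not move. The rows were refused, probably because each one needs all seven keys.

```bash
python3 -m handwheel '[{"tx":-0.051,"ty":-0.016,"tz":0,"ax":0,"ay":0,"az":0,"jaw":-1},{"tx":-0.051,"ty":-0.016,"tz":0,"ax":0,"ay":0,"az":0,"jaw":-1},{"tx":-0.051,"ty":-0.016,"tz":0,"ax":0,"ay":0,"az":0,"jaw":-1},{"tx":-0.051,"ty":-0.016,"tz":0,"ax":0,"ay":0,"az":0,"jaw":-1},{"tx":-0.051,"ty":-0.016,"tz":0,"ax":0,"ay":0,"az":0,"jaw":-1},{"tx":-0.051,"ty":-0.016,"tz":0,"ax":0,"ay":0,"az":0,"jaw":-1},{"tx":-0.051,"ty":-0.016,"tz":0,"ax":0,"ay":0,"az":0,"jaw":-1},{"tx":0,"ty":0,"tz":0,"ax":0,"ay":0,"az":10.6,"jaw":-1},{"tx":0,"ty":0,"tz":0,"ax":0,"ay":0,"az":10.6,"jaw":-1},{"tx":0,"ty":0,"tz":0,"ax":0,"ay":0,"az":10.6,"jaw":-1}]' 30
```

```text
time: 1.4
ee_pos: [0.4803, 0.2975, 0.2309]
tcp_rot: [-180.0, -0.0, 128.8]
wrist_force: [0.3, 0.3, 0.5]
opening: 0.0
grasp_force: 0.0
```

```bash
python3 -m handwheel '[{"tx":0,"ty":0,"tz":0,"ax":0,"ay":0,"az":10.6,"jaw":-1},{"tx":0,"ty":0,"tz":0,"ax":0,"ay":0,"az":10.6,"jaw":-1},{"tx":0,"ty":0,"tz":0,"ax":0,"ay":0,"az":10.6,"jaw":-1},{"tx":0,"ty":0,"tz":0,"ax":0,"ay":0,"az":0,"jaw":-1},{"tx":0,"ty":0,"tz":0,"ax":0,"ay":0,"az":0,"jaw":-1},{"tx":0,"ty":0,"tz":0,"ax":0,"ay":0,"az":0,"jaw":-1},{"tx":0,"ty":0,"tz":0,"ax":0,"ay":0,"az":0,"jaw":-1},{"tx":0,"ty":0,"tz":0,"ax":0,"ay":0,"az":0,"jaw":-1},{"tx":0,"ty":0,"tz":0,"ax":0,"ay":0,"az":0,"jaw":-1},{"tx":0,"ty":0,"tz":0,"ax":0,"ay":0,"az":0,"jaw":-1}]'
python3 - <<'E'
from h import *
snap('wrist','w2');print(telemetry.get_obs()['q'].round(1))
print('tab',w2px('w2',[.5314,.3008,.175]),'tcp',w2px('w2',telemetry.get_obs()['ee_pos']))
E
```

```text
time: 2.65
ee_pos: [0.4802, 0.2978, 0.2313]
tcp_rot: [180.0, -0.0, 97.4]
wrist_force: [0.0, -0.3, 0.4]
opening: 0.0004
grasp_force: 0.0
[ 31.8   7.1  12.4  95.3   0.  114.4]
tab [392.62309171 221.33107287] tcp [323.33274053 252.29994866]
```

View pics/w2.png

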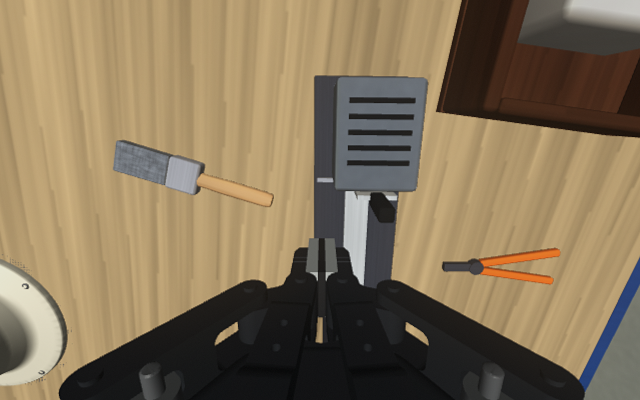

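The wrist view shows the lamp top with corners at about (338,78), (428,79), (416,191) and (336,188), and the black tab just below it around (383,207), to the right of the closed fingers. I'll fit from this closer view.

Run:
```python
from h import *
o=[((-.035,.18,.14),338,78),((.035,.18,.14),428,79),((.035,.09,.14),416,191),((-.035,.09,.14),336,188)]
x,r=fit('w2',o,[.535,.22,7]);print(x.round(4),r.tolist())
Rb=R.from_euler('z',x[2],degrees=True)
for p in ((0,.08,.175),(0,.08,.14),(-.055,.195,.014)):print(p,w2px('w2',Rb.apply(p)+[x[0],x[1],0]).round(1))
for u,v in((377,204),(390,204),(383,196),(388,218),(385,212)):
  t=px2w('w2',u,v,.175);print(u,v,t.round(4),Rb.inv().apply(t-[x[0],x[1],0]).round(4))
c=cv2.imread('pics/w2.png')
cv2.imwrite('pics/m2.png',cv2.resize(c[160:260,300:440],(700,500),interpolation=cv2.INTER_CUBIC))
```

```text
[0.5334 0.2228 6.6783] [[-1.4, -2.3], [2.2, -2.1], [1.3, 2.0], [-2.3, 4.0]]
(0, 0.08, 0.175) [383.2 218.3]
(0, 0.08, 0.14) [374.8 203.9]
(-0.055, 0.195, 0.014) [314.1  74.7]
377 204 [0.5176 0.3125 0.175 ] [-0.0052  0.0909  0.175 ]
390 204 [0.5269 0.3137 0.175 ] [0.0041 0.091  0.175 ]
383 196 [0.5208 0.3189 0.175 ] [-0.0014  0.0969  0.175 ]
388 218 [0.5275 0.3029 0.175 ] [0.0035 0.0803 0.175 ]
385 212 [0.5245 0.3072 0.175 ] [0.001  0.0849 0.175 ]
```

View pics/m2.png

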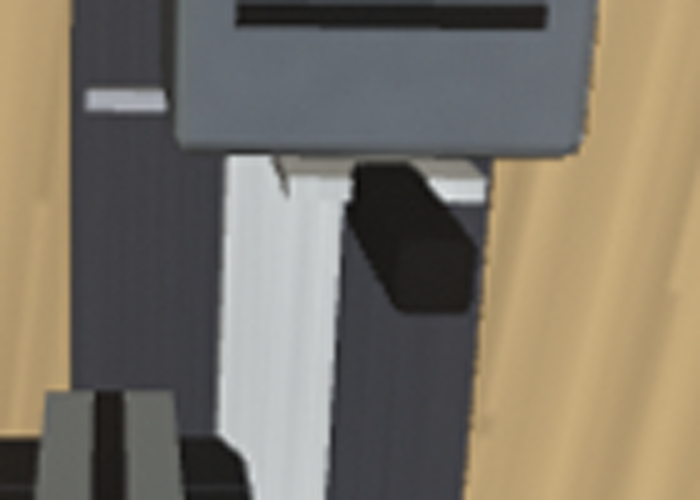

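The tab top centre is at about (387,215), which gives bench (0.003, 0.082), and the closed fingers already line up with it in y. Descend and start pushing.

```bash
python3 -m handwheel '[{"tx":0,"ty":0,"tz":0.025,"ax":0,"ay":0,"az":0.6,"jaw":-1},{"tx":0,"ty":0,"tz":0.025,"ax":0,"ay":0,"az":0,"jaw":-1},{"tx":0,"ty":0,"tz":0.025,"ax":0,"ay":0,"az":0,"jaw":-1},{"tx":0,"ty":0,"tz":0,"ax":0,"ay":0,"az":0,"jaw":-1},{"tx":0,"ty":0.006,"tz":0,"ax":0,"ay":0,"az":0,"jaw":-1},{"tx":0,"ty":0.006,"tz":0,"ax":0,"ay":0,"az":0,"jaw":-1},{"tx":0,"ty":0.006,"tz":0,"ax":0,"ay":0,"az":0,"jaw":-1},{"tx":0,"ty":0.006,"tz":0,"ax":0,"ay":0,"az":0,"jaw":-1},{"tx":0,"ty":0.006,"tz":0,"ax":0,"ay":0,"az":0,"jaw":-1},{"tx":0,"ty":0.006,"tz":0,"ax":0,"ay":0,"az":0,"jaw":-1}]'
python3 -m handwheel '[{"tx":0,"ty":0.002,"tz":0,"ax":0,"ay":0,"az":0,"jaw":-1},{"tx":0,"ty":0.002,"tz":0,"ax":0,"ay":0,"az":0,"jaw":-1},{"tx":0,"ty":0.002,"tz":0,"ax":0,"ay":0,"az":0,"jaw":-1},{"tx":0,"ty":0.002,"tz":0,"ax":0,"ay":0,"az":0,"jaw":-1},{"tx":0,"ty":0.002,"tz":0,"ax":0,"ay":0,"az":0,"jaw":-1},{"tx":0,"ty":0.002,"tz":0,"ax":0,"ay":0,"az":0,"jaw":-1},{"tx":0,"ty":0.001,"tz":0,"ax":0,"ay":0,"az":0,"jaw":-1},{"tx":0,"ty":0.001,"tz":0,"ax":0,"ay":0,"az":0,"jaw":-1},{"tx":0,"ty":0.001,"tz":0,"ax":0,"ay":0,"az":0,"jaw":-1},{"tx":0,"ty":0.001,"tz":0,"ax":0,"ay":0,"az":0,"jaw":-1}]'
```

```text
time: 3.95
ee_pos: [0.5162, 0.3021, 0.1563]
tcp_rot: [-180.0, 0.0, 96.8]
wrist_force: [-1.3, 0.3, 1.1]
opening: 0.0002
grasp_force: 0.8
time: 5.2
ee_pos: [0.5319, 0.304, 0.1563]
tcp_rot: [-180.0, -0.0, 96.8]
wrist_force: [-1.2, 0.5, -0.2]
opening: -0.0004
grasp_force: 0.8
```

```bash
python3 -m handwheel '[{"tx":0,"ty":0.001,"tz":0,"ax":0,"ay":0,"az":0,"jaw":-1},{"tx":0,"ty":0.001,"tz":0,"ax":0,"ay":0,"az":0,"jaw":-1},{"tx":0,"ty":0.001,"tz":0,"ax":0,"ay":0,"az":0,"jaw":-1},{"tx":0,"ty":0.001,"tz":0,"ax":0,"ay":0,"az":0,"jaw":-1},{"tx":0,"ty":0.001,"tz":0,"ax":0,"ay":0,"az":0,"jaw":-1},{"tx":0,"ty":0.001,"tz":0,"ax":0,"ay":0,"az":0,"jaw":-1},{"tx":0,"ty":0,"tz":0,"ax":0,"ay":0,"az":0,"jaw":-1},{"tx":0,"ty":0,"tz":0,"ax":0,"ay":0,"az":0,"jaw":-1},{"tx":0,"ty":0,"tz":0,"ax":0,"ay":0,"az":0,"jaw":-1},{"tx":0,"ty":0,"tz":0,"ax":0,"ay":0,"az":0,"jaw":-1}]'
python3 -m handwheel '[{"tx":0,"ty":0.001,"tz":0,"ax":0,"ay":0,"az":0,"jaw":-1},{"tx":0,"ty":0.001,"tz":0,"ax":0,"ay":0,"az":0,"jaw":-1},{"tx":0,"ty":0.001,"tz":0,"ax":0,"ay":0,"az":0,"jaw":-1},{"tx":0,"ty":0.001,"tz":0,"ax":0,"ay":0,"az":0,"jaw":-1},{"tx":0,"ty":0,"tz":0,"ax":0,"ay":0,"az":0,"jaw":-1},{"tx":0,"ty":0,"tz":0,"ax":0,"ay":0,"az":0,"jaw":-1},{"tx":0,"ty":0,"tz":0,"ax":0,"ay":0,"az":0,"jaw":-1},{"tx":0,"ty":0,"tz":0,"ax":0,"ay":0,"az":0,"jaw":-1},{"tx":0,"ty":0,"tz":0,"ax":0,"ay":0,"az":0,"jaw":-1},{"tx":0,"ty":0,"tz":0,"ax":0,"ay":0,"az":0,"jaw":-1}]'
```

```text
time: 6.45
ee_pos: [0.5361, 0.3044, 0.1563]
tcp_rot: [-179.8, 0.0, 96.8]
wrist_force: [-11.8, -1.7, 3.9]
opening: 0.0001
grasp_force: 5.9
time: 7.7
ee_pos: [0.537, 0.3046, 0.1563]
tcp_rot: [-179.5, 0.0, 96.9]
wrist_force: [-28.5, -4.8, 8.5]
opening: -0.0004
grasp_force: 14.6
```

The force rose to 28 N while the tab moved only about 1 mm, so the shutter is at its stop. Back off, lift and head to the prism.

```bash
python3 -m handwheel '[{"tx":0,"ty":-0.01,"tz":0,"ax":0,"ay":0,"az":0,"jaw":-1},{"tx":0,"ty":-0.014,"tz":0,"ax":0,"ay":0,"az":0,"jaw":-1},{"tx":0,"ty":0,"tz":-0.03,"ax":0,"ay":0,"az":0,"jaw":-1},{"tx":0,"ty":0,"tz":-0.03,"ax":0,"ay":0,"az":0,"jaw":-1},{"tx":0,"ty":0,"tz":-0.02,"ax":0,"ay":0,"az":0,"jaw":-1},{"tx":-0.046,"ty":0.0015,"tz":0,"ax":0,"ay":0,"az":0,"jaw":-1},{"tx":-0.046,"ty":0.0015,"tz":0,"ax":0,"ay":0,"az":0,"jaw":-1},{"tx":-0.046,"ty":0.0015,"tz":0,"ax":0,"ay":0,"az":0,"jaw":1},{"tx":-0.046,"ty":0.0015,"tz":0,"ax":0,"ay":0,"az":0,"jaw":1},{"tx":-0.046,"ty":0.0015,"tz":0,"ax":0,"ay":0,"az":0,"jaw":1}]'
python3 -m handwheel '[{"tx":-0.046,"ty":0.0015,"tz":0,"ax":0,"ay":0,"az":0,"jaw":1},{"tx":-0.046,"ty":0.0015,"tz":0,"ax":0,"ay":0,"az":0,"jaw":1},{"tx":-0.046,"ty":0.0015,"tz":0,"ax":0,"ay":0,"az":0,"jaw":1},{"tx":-0.046,"ty":0.0015,"tz":0,"ax":0,"ay":0,"az":0,"jaw":1},{"tx":-0.046,"ty":0.0015,"tz":0,"ax":0,"ay":0,"az":0,"jaw":1},{"tx":-0.046,"ty":0.0015,"tz":0,"ax":0,"ay":0,"az":0,"jaw":1},{"tx":0,"ty":0,"tz":0,"ax":0,"ay":0,"az":3,"jaw":1},{"tx":0,"ty":0,"tz":0,"ax":0,"ay":0,"az":0,"jaw":1},{"tx":0,"ty":0,"tz":0,"ax":0,"ay":0,"az":0,"jaw":1},{"tx":0,"ty":0,"tz":0,"ax":0,"ay":0,"az":0,"jaw":1}]'
python3 - <<'E'
from h import *
snap('wrist','w3');snap('top','t2')
Rb=R.from_euler('z',3.85,degrees=True)
for p in [(sx*.022,sy*.01,.083) for sx in(-1,1) for sy in(1,-1)]+[(sx*.0425,sy*.1025,.02) for sx in(-1,1) for sy in(1,-1)]:print(p,w2px('w3',Rb.apply(p)+[.5935,-.1982,0]).round(1))
c=cv2.imread('pics/w3.png');t=cv2.imread('pics/t2.png')
c=cv2.resize(c,(800,500),interpolation=cv2.INTER_CUBIC)
c[:160,:240]=cv2.resize(t[205:245,180:240],(240,160),interpolation=cv2.INTER_CUBIC)
cv2.imwrite('pics/m3.png',c)
E
```

```text
time: 8.95
ee_pos: [0.5525, 0.0733, 0.2365]
tcp_rot: [179.9, 0.0, 96.8]
wrist_force: [-0.4, 0.2, -0.0]
opening: 0.0548
grasp_force: 0.0
time: 10.2
ee_pos: [0.5942, -0.1976, 0.2365]
tcp_rot: [180.0, 0.0, 93.9]
wrist_force: [0.1, -0.5, 1.1]
opening: 0.0854
grasp_force: 0.0
(-0.022, 0.01, 0.083) [300.6 176. ]
(-0.022, -0.01, 0.083) [301.  194.5]
(0.022, 0.01, 0.083) [342.8 176. ]
(0.022, -0.01, 0.083) [342.4 194.5]
(-0.0425, 0.1025, 0.02) [285.   86.2]
(-0.0425, -0.1025, 0.02) [290.4 247.4]
(0.0425, 0.1025, 0.02) [358.4  86.2]
(0.0425, -0.1025, 0.02) [352.9 247.4]
```

View pics/m3.png

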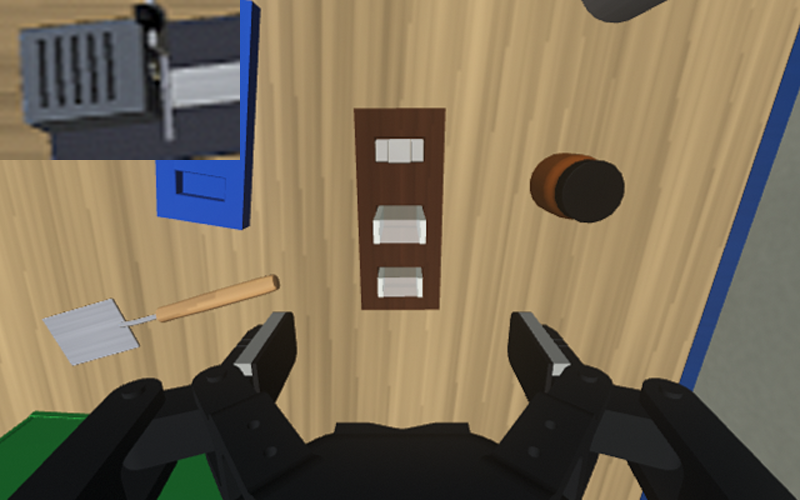

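The wrist view shows the tall prism's top face centred at (320,186) in the original pixels, within 2 mm of the prediction, and the rack corners agree. The top-view inset shows the tab has moved clearly in the +x direction. Descend around the ends and grip.

```bash
python3 -m handwheel '[{"tx":-0.0014,"ty":-0.0016,"tz":0,"ax":0,"ay":0,"az":0,"jaw":1},{"tx":0,"ty":0,"tz":0.04,"ax":0,"ay":0,"az":0,"jaw":1},{"tx":0,"ty":0,"tz":0.04,"ax":0,"ay":0,"az":0,"jaw":1},{"tx":0,"ty":0,"tz":0.04,"ax":0,"ay":0,"az":0,"jaw":1},{"tx":0,"ty":0,"tz":0.04,"ax":0,"ay":0,"az":0,"jaw":1},{"tx":0,"ty":0,"tz":0.03,"ax":0,"ay":0,"az":0,"jaw":1},{"tx":0,"ty":0,"tz":0.0125,"ax":0,"ay":0,"az":0,"jaw":1},{"tx":0,"ty":0,"tz":0,"ax":0,"ay":0,"az":0,"jaw":1},{"tx":0,"ty":0,"tz":0,"ax":0,"ay":0,"az":0,"jaw":0.3},{"tx":0,"ty":0,"tz":0,"ax":0,"ay":0,"az":0,"jaw":0.3}]' 25
python3 -m handwheel '[{"tx":0,"ty":0,"tz":0,"ax":0,"ay":0,"az":0,"jaw":-1},{"tx":0,"ty":0,"tz":0,"ax":0,"ay":0,"az":0,"jaw":-1},{"tx":0,"ty":0,"tz":0,"ax":0,"ay":0,"az":0,"jaw":-1},{"tx":0,"ty":0,"tz":0,"ax":0,"ay":0,"az":0,"jaw":-1},{"tx":0,"ty":0,"tz":0,"ax":0,"ay":0,"az":0,"jaw":-1},{"tx":0,"ty":0,"tz":0,"ax":0,"ay":0,"az":0,"jaw":-1},{"tx":0,"ty":0,"tz":0,"ax":0,"ay":0,"az":0,"jaw":-1},{"tx":0,"ty":0,"tz":0,"ax":0,"ay":0,"az":0,"jaw":-1},{"tx":0,"ty":0,"tz":0,"ax":0,"ay":0,"az":0,"jaw":-1},{"tx":0,"ty":0,"tz":0,"ax":0,"ay":0,"az":0,"jaw":-1}]' 25
```

```text
time: 11.55
ee_pos: [0.5934, -0.1999, 0.0352]
tcp_rot: [179.9, 0.0, 93.8]
wrist_force: [-0.0, 0.1, -0.2]
opening: 0.0555
grasp_force: 0.0
time: 12.8
ee_pos: [0.5931, -0.1999, 0.0348]
tcp_rot: [179.9, 0.0, 93.8]
wrist_force: [-0.1, 0.0, 5.2]
opening: 0.0435
grasp_force: 25.5
```

Grip is good: opening 43.5 mm, 25 N, no side force. Lift straight up to clear the screen.

```bash
python3 -m handwheel '[{"tx":0,"ty":0,"tz":-0.004,"ax":0,"ay":0,"az":0,"jaw":-1},{"tx":0,"ty":0,"tz":-0.008,"ax":0,"ay":0,"az":0,"jaw":-1},{"tx":0,"ty":0,"tz":-0.018,"ax":0,"ay":0,"az":0,"jaw":-1},{"tx":0,"ty":0,"tz":-0.03,"ax":0,"ay":0,"az":0,"jaw":-1},{"tx":0,"ty":0,"tz":-0.03,"ax":0,"ay":0,"az":0,"jaw":-1},{"tx":0,"ty":0,"tz":-0.03,"ax":0,"ay":0,"az":0,"jaw":-1},{"tx":0,"ty":0,"tz":-0.03,"ax":0,"ay":0,"az":0,"jaw":-1},{"tx":0,"ty":0,"tz":-0.02,"ax":0,"ay":0,"az":0,"jaw":-1},{"tx":0,"ty":0,"tz":-0.01,"ax":0,"ay":0,"az":-1.5,"jaw":-1},{"tx":0,"ty":0,"tz":0,"ax":0,"ay":0,"az":-1.5,"jaw":-1}]'
python3 -m handwheel '[{"tx":0.02,"ty":-0.0008,"tz":0,"ax":0,"ay":0,"az":0,"jaw":-1},{"tx":0.045,"ty":-0.0008,"tz":0,"ax":0,"ay":0,"az":0,"jaw":-1},{"tx":0.05,"ty":-0.0008,"tz":0,"ax":0,"ay":0,"az":0,"jaw":-1},{"tx":0.05,"ty":-0.0008,"tz":0,"ax":0,"ay":0,"az":0,"jaw":-1},{"tx":0.05,"ty":-0.0008,"tz":0,"ax":0,"ay":0,"az":0,"jaw":-1},{"tx":0.05,"ty":-0.0008,"tz":0,"ax":0,"ay":0,"az":0,"jaw":-1},{"tx":0.05,"ty":-0.0008,"tz":0,"ax":0,"ay":0,"az":0,"jaw":-1},{"tx":0.05,"ty":-0.0008,"tz":0,"ax":0,"ay":0,"az":0,"jaw":-1},{"tx":0.04,"ty":-0.0008,"tz":0,"ax":0,"ay":0,"az":0,"jaw":-1},{"tx":0.02,"ty":-0.0007,"tz":0,"ax":0,"ay":0,"az":0,"jaw":-1}]'
python3 - <<'E'
from h import *
o=telemetry.get_obs();p=np.array(o['ee_pos']);yaw=o['tcp_rot'][2];print(p,yaw,o['opening'],o['grasp_force'])
d=R.from_euler('xyz',o['tcp_rot'],degrees=True).inv().apply(np.array([.535,.222,.0348+.0645])-p);print(d.round(4),'az',yaw-96.8)
snap('wrist','w4')
E
```

```text
time: 14.05
ee_pos: [0.5929, -0.1998, 0.2146]
tcp_rot: [179.9, 0.0, 96.9]
wrist_force: [0.9, 0.3, 0.2]
opening: 0.0436
grasp_force: 25.6
time: 15.3
ee_pos: [0.5331, 0.2237, 0.2129]
tcp_rot: [-179.9, 0.0, 96.9]
wrist_force: [0.6, -0.2, -0.2]
opening: 0.0435
grasp_force: 25.6
[0.53308222 0.22365023 0.2128925 ] 96.92940947546995 0.04347733131671883 25.64943104982376
[-0.0018  0.0019  0.1136] az 0.12940947546995574
```

View pics/w4.png

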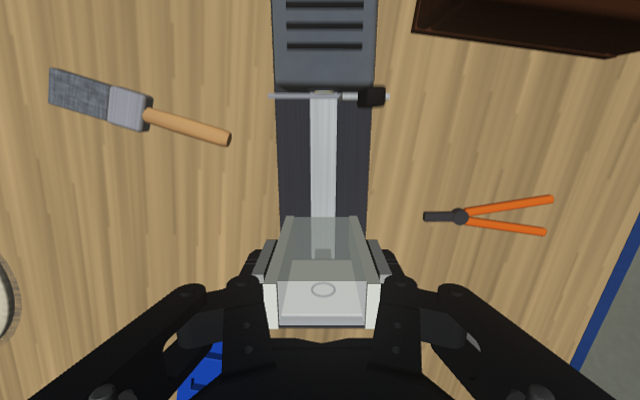

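The wrist view shows the prism upright between the pads, gripped on its frosted ends and in line with the rail. The shutter tab is now at (372,97), near the lamp's right edge. Now lower it into the beam.

```bash
python3 -m handwheel '[{"tx":-0.0009,"ty":0.001,"tz":0.01,"ax":0,"ay":0,"az":0.1,"jaw":-1},{"tx":-0.0009,"ty":0.0009,"tz":0.02,"ax":0,"ay":0,"az":0,"jaw":-1},{"tx":0,"ty":0,"tz":0.02,"ax":0,"ay":0,"az":0,"jaw":-1},{"tx":0,"ty":0,"tz":0.02,"ax":0,"ay":0,"az":0,"jaw":-1},{"tx":0,"ty":0,"tz":0.02,"ax":0,"ay":0,"az":0,"jaw":-1},{"tx":0,"ty":0,"tz":0.015,"ax":0,"ay":0,"az":0,"jaw":-1},{"tx":0,"ty":0,"tz":0.0085,"ax":0,"ay":0,"az":0,"jaw":-1},{"tx":0,"ty":0,"tz":0,"ax":0,"ay":0,"az":0,"jaw":-1},{"tx":0,"ty":0,"tz":0,"ax":0,"ay":0,"az":0,"jaw":-1},{"tx":0,"ty":0,"tz":0,"ax":0,"ay":0,"az":0,"jaw":-1}]'
python3 - <<'E'
from h import *
x=[.535,.222,6.8];Rb=R.from_euler('z',x[2],degrees=True)
for u,v,z in((372,97,.175),(279,88,.14),(374,88,.14)):
  t=px2w('w4',u,v,z);print(Rb.inv().apply(t-[x[0],x[1],0]).round(4))
snap('wrist','w5');snap('scene','s5');snap('top','t5')
f=lambda n,x,y,w,h,W,H:cv2.resize(cv2.imread(f'pics/{n}.png')[y:y+h,x:x+w],(W,H),interpolation=cv2.INTER_CUBIC)
m=np.zeros((600,800,3),np.uint8)
m[:250,:400]=f('w5',0,0,640,400,400,250)
m[:250,400:]=f('t5',180,180,128,80,400,250)
m[250:]=f('s5',330,120,160,70,800,350)
cv2.imwrite('pics/m5.png',m)
E
```

```text
time: 16.6
ee_pos: [0.537, 0.22, 0.101]
tcp_rot: [179.9, -0.0, 96.7]
wrist_force: [1.0, -0.2, -0.4]
opening: 0.0436
grasp_force: 25.6
[0.0268 0.0834 0.175 ]
[-0.0326  0.091   0.14  ]
[0.0336 0.0911 0.14  ]
```

View pics/m5.png

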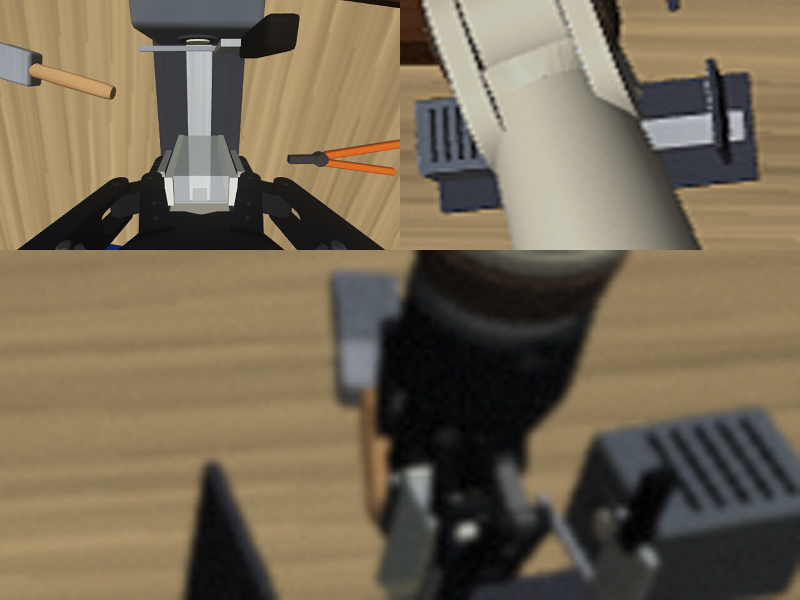

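The montage shows the prism held between lamp and screen, in line with the rail and lens. The shutter plate's tab is off to the +x side with the lens uncovered. I'll make a small final correction and check how the prism sits in the grip.

```bash
python3 -m handwheel '[{"tx":0.0011,"ty":-0.0009,"tz":0.0009,"ax":0,"ay":0,"az":0,"jaw":-1},{"tx":0.0011,"ty":-0.0009,"tz":0.0008,"ax":0,"ay":0,"az":0,"jaw":-1},{"tx":0,"ty":0,"tz":0,"ax":0,"ay":0,"az":0,"jaw":-1},{"tx":0,"ty":0,"tz":0,"ax":0,"ay":0,"az":0,"jaw":-1},{"tx":0,"ty":0,"tz":0,"ax":0,"ay":0,"az":0,"jaw":-1},{"tx":0,"ty":0,"tz":0,"ax":0,"ay":0,"az":0,"jaw":-1},{"tx":0,"ty":0,"tz":0,"ax":0,"ay":0,"az":0,"jaw":-1},{"tx":0,"ty":0,"tz":0,"ax":0,"ay":0,"az":0,"jaw":-1},{"tx":0,"ty":0,"tz":0,"ax":0,"ay":0,"az":0,"jaw":-1},{"tx":0,"ty":0,"tz":0,"ax":0,"ay":0,"az":0,"jaw":-1}]'
python3 - <<'E'
from h import *
snap('wrist','w6')
o=telemetry.get_obs();p=np.array(o['ee_pos']);print(p,o['qd'].round(2),o['wrist_force'].round(1))
Rb=R.from_euler('z',6.8,degrees=True)
for z in(.0482,.0482-.075):
 for sx,sy in((-1,1),(1,1),(1,-1),(-1,-1)):print(z,sx,sy,w2px('w6',Rb.apply([sx*.022,sy*.01,z])+p).round(1))
cv2.imwrite('pics/m6.png',cv2.resize(cv2.imread('pics/w6.png')[190:360,220:430],(740,600),interpolation=cv2.INTER_CUBIC))
E
```

```text
time: 18.0
ee_pos: [0.5346, 0.2218, 0.0986]
tcp_rot: [180.0, -0.0, 96.7]
wrist_force: [-0.1, -0.3, -0.0]
opening: 0.0435
grasp_force: 25.6
[0.53460582 0.2217916  0.09859278] [ 0.03  0.04 -0.02 -0.03  0.08 -0.02] [ 0.2  0.2 -0.4]
0.0482 -1 1 [265.4 287.5]
0.0482 1 1 [382.7 287.3]
0.0482 1 -1 [379.8 331.4]
0.0482 -1 -1 [268.3 331.6]
-0.026799999999999997 -1 1 [287.7 217.9]
-0.026799999999999997 1 1 [358.4 217.8]
-0.026799999999999997 1 -1 [357.3 247.1]
-0.026799999999999997 -1 -1 [288.8 247.2]
```

View pics/m6.png

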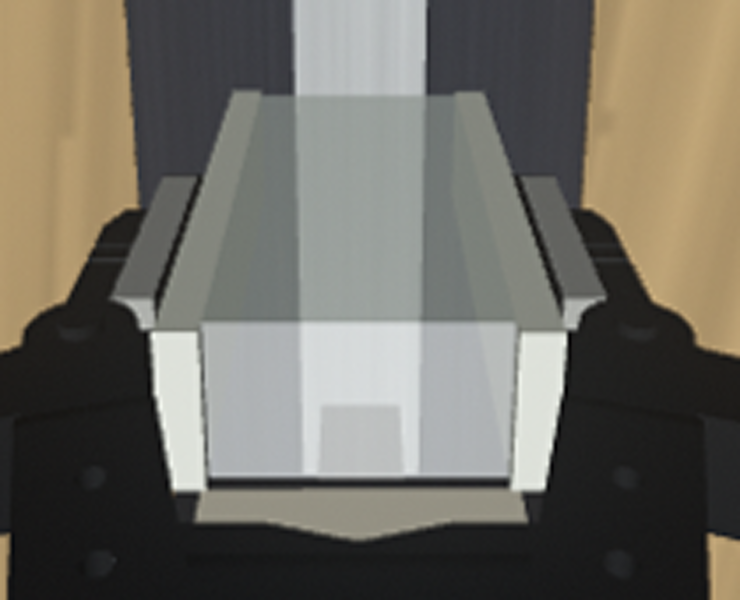

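The close view shows the prism upright: its top and bottom edges are within about 1.3 mm of the predicted pixels, so there is no tilt. It is centred over the rail, with the fingers only on the frosted ends. Handing in.

```bash
python3 -c "
from workcell import workorder;print(workorder.job_done())"
```

```text
the job is handed in; nothing more can be done
None
```

I pushed the shutter open to its stop, then lifted the prism by its frosted ends; it is held upright and still, square to the beam and about midway between lamp and screen, and the job is handed in (18 s used, no verdict shown).

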